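Close up the pencil sharpener: drawer home, cover held over its screw inserts

ROBOT

A 7-joint arm with a two-finger parallel gripper is mounted at the origin on the work surface. World frame = base frame: x ahead of the robot, y to its left, z up, the work surface at z = 0. Lengths are in m, angles in rad, forces in N, time in s.
With the tool pointing down it reaches from about 0.4 to 0.875 m from the base axis. Payload 6.5 kg.
Tool frame: the origin (TCP) lies on the mounting face of the last link; the fingertips stand 166 mm ahead of it and the grasp point (between the pads) lies 147 mm ahead of it; z points along the fingers, y is the direction in which the jaws open and shut (so a half turn about z gives the same grasp; the last joint's range is limited). The gripper opens to 88 mm and grips with 3 to 60 N. Pads are 18 mm wide; open, the fingers measure 123 mm over their backs; the gripper's body (75 mm by 187 mm) begins 45 mm behind the grasp point.
Start: joints at [1.231, 0.536, -0.004, 1.538, 0.003, 1.067, -0.071], TCP at [0.176, -0.626, 0.405] pointing down, gripper open.
Joint ranges: [-2.7, 2.7], [-0.37, 2.16], [-1.27, 1.26], [0.24, 2.4], [-1.31, 4.45], [0.19, 1.91], [-2.76, 2.76]. Speed limits (rad/s): [2.39, 2.39, 3.14, 3.14, 3.14, 3.14, 3.14].

INTERFACE

Orientations are given as a unit quaternion [x, y, z, w].
In Python, from plant import * gives the robot as it stands.
- The arm moves only by the tool send_rows, never from a script. Its argument "plan" is a list of rows, each an object of numbers: "x", "y", "z": the shift along the world's x, y, z in cm; "yaw": the turn about the world's z in rad; "gripper": the opening in per cent of the stroke, from 0 (shut) to 100 (fully open). In form: [{"x": .., "y": .., "z": .., "yaw": .., "gripper": ..}, ...]. A call has exactly 8 rows; each row is the pose to reach, as a shift and turn from the pose commanded when the call began; what a row does not reach only later rows make up. A row lasts 1/12 s, in which the tool goes at most 41.7 mm and 7.16 degrees, less where a joint would pass 70% of its speed; a pose out of reach is approached as far as the arm can. A call with a gripper value outside its range is refused whole. The fingers move at their own pace and stop on an object; "force" is the grip in N (left out, the last holds). Time passes only in rows, so rows that repeat a pose let the fingers close, or fill a call up. It gives the time, the measured TCP pose, the force and the opening at its end, in the units of the state.
- get_state(): the state, without advancing time (a new reading comes with each control period).
- get_image(name): name is "scene" or "top"; returns (picture, depth): 420x560x3 uint8, red, green, blue; 420x560 float32, m along the optical axis (not along the pixel's ray), 0 where there is no reading.
- camera_info(name): a dict with "K" (3x3 intrinsics, pixels), "position" and "attitude" of the camera in the world. Camera axes: x right, y down, z forward; pixel columns grow to the right and rows downward; lengths in m; the calibration is good to about 2 mm. A picture is of the moment at which its call begins. camera_info takes no time and is no camera call.
- finish_job(): hands the job in, once; it reports no verdict.
The state is a dict: "time": time; "joints": joint angles; "joint_vel": joint speeds; "joint_torque": joint torques, N m; "ee_pos": TCP position; "tcp_rot": TCP orientation; "force": force on the tool from outside, world axes, zero at the start; "wrist_torque": the same for the moment, N m; "gripper_width": finger opening in m.
Only numpy, scipy, OpenCV 4.12 (cv2) and the standard library are available. Lean on these libraries where they do the work, as an engineer would, in place of code of your own. Each camera call takes 0.05 s, during which the arm holds its last target.

TASK

Close up the art room's electric pencil sharpener after its clean-out: push the shavings drawer fully home, then pick up the loose metal cover and hold it level about 10 mm above the open housing, slot end to the drawer end, with its four screw holes lined up over the four threaded inserts so that I can start the screws. The rubber seal round the housing is freshly glued, so the cover must not touch the sharpener, and leave everything else on the table where it lies. Finish while still holding the cover there; do not put it down or let go.

Things in the scene. Friction and masses are not known exactly. Their poses are not given: they have to be found in the camera images.
- sharpener: electric pencil sharpener, fixed, cover off: grey open-topped housing 190 mm (own x) x 130 mm (own y); top of its rubber seal and corner bosses 72 mm above the table. Origin: centre of its underside, on the table; z up; front (drawer, pencil port) at own -x, yaw within 0.3 rad of table x. The steel motor in its middle (own x -22 to +48 mm, 40 mm wide) rises to 80 mm.
- drawer (a joint): shavings drawer in the housing's front: 0 m = fully home, grows as it slides out along the sharpener's own -x (stop at 0.065 m). Slides with about 1.5 N of friction, no spring or latch. Its front panel is 96 mm wide, 4.5 to 40.5 mm above the table, and stands 100 mm ahead of the sharpener's origin when home.
- drawer_pull (a point): middle of the front (outermost) face of the drawer's pull tab, a lip 44 mm wide, 10 mm high, 14 mm proud of the front panel; this point is 30 mm above the table and, with the drawer home, 114 mm ahead (own -x) of the sharpener's origin. A push here in the sharpener's +x shuts the drawer.
- cover: loose grey metal cover, plate 186 (own x) x 126 (own y) x 4 mm, about 0.3 kg, lying flat, right side up. Origin: centre of its underside; z up. On it a box-shaped hump with upright sides, 92 mm (x) x 52 mm (y), centre at own x +12 mm, top 35 mm above the underside: a grip. A 14 x 44 mm slot at own x -68 mm marks its front. Fitted, its axes match the sharpener's; at the start yaw within 0.7 rad of table x.
- hump_top (a point): middle of the hump's top face, 35 mm above the cover's underside
- insert_fl (a point): front-left threaded brass insert (M5) of the sharpener: centre of its mouth, at own x -80 mm, y +50 mm, 72 mm above the table; z is up
- hole_fl (a point): front-left screw hole (12 mm diameter) of the cover: its centre at the plate's underside, at own x -80 mm, y +50 mm; belongs over insert_fl
- insert_fr (a point): front-right threaded brass insert (M5) of the sharpener: centre of its mouth, at own x -80 mm, y -50 mm, 72 mm above the table; z is up
- hole_fr (a point): front-right screw hole (12 mm diameter) of the cover: its centre at the plate's underside, at own x -80 mm, y -50 mm; belongs over insert_fr
- insert_rl (a point): rear-left threaded brass insert (M5) of the sharpener: centre of its mouth, at own x +80 mm, y +50 mm, 72 mm above the table; z is up
- hole_rl (a point): rear-left screw hole (12 mm diameter) of the cover: its centre at the plate's underside, at own x +80 mm, y +50 mm; belongs over insert_rl
- insert_rr (a point): rear-right threaded brass insert (M5) of the sharpener: centre of its mouth, at own x +80 mm, y -50 mm, 72 mm above the table; z is up
- hole_rr (a point): rear-right screw hole (12 mm diameter) of the cover: its centre at the plate's underside, at own x +80 mm, y -50 mm; belongs over insert_rr
- screwdriver: screwdriver with a black handle, 180 mm, lying between the two work places; origin under its middle; to be left alone
- screw_dish: round steel dish 68 mm wide, 18 mm high, with the four thumbscrews in it; origin under its centre; to be left alone
- brush: paint brush, 190 mm, lying; origin under its middle; to be left alone
- glue: white glue bottle, 44 mm diameter, 120 mm high, upright; origin under its centre; to be left alone
- tape: roll of tape lying flat, 96 mm diameter, 25 mm high; origin under its centre; to be left alone
- brush_jar: glass jar 72 mm wide with brushes standing in it, 230 mm high in all; origin under its centre; to be left alone
- eraser: white eraser 55 x 24 x 13 mm; origin under its centre; to be left alone

How it is judged:
By the outcome, as a careful person would: the job done as asked, in the order asked, and still so for the second after the job is handed in, while the arm keeps its last pose, push and grip.
It also fails if it takes over 56 s, if anything falls off the work surface, if the arm or the gripper's body presses on something with over 40 N, if the wrist force passes 120 N, or if a joint passes its speed limit or range.

## Working session

There is one attempt and no reset: what is moved stays moved. The work goes in short steps, Python scripts to look and compute and a tool call to move; the robot and the scene stay as the last step left them, time stands still between calls to the robot, and variables do not carry over. Pictures are saved under pics/ and viewed, and the job is handed in when it is done.

Besides the shell and the picture viewer there is one more tool, called after "Call:" as name([rows], argument=value, ...), one row to a line, values as JSON. send_rows: Moves the arm, as the interface text tells. Its arguments: {"type":"object","properties":{"plan":{"type":"array","items":{"type":"object","properties":{"x":{"type":"number"},"y":{"type":"number"},"z":{"type":"number"},"yaw":{"type":"number"},"gripper":{"type":"number"}}}},"force":{"type":"number"}},"required":["plan"]}

```bash
mkdir -p pics; ls
python3 - <<'E'
from plant import *
import cv2,numpy as np
for n in ("scene","top"):
    im,d=get_image(n); cv2.imwrite(f"pics/{n}0.png",im[:,:,::-1]); np.savez(f"pics/{n}0.npz",im=im,d=d)
    print(camera_info(n))
print(get_state())
E
```

```text
pics
{'K': array([[420.76106026,   0.        , 271.07807001],
       [  0.        , 420.76106026, 206.64272677],
       [  0.        ,   0.        ,   1.        ]]), 'position': array([1.20640437, 0.42576964, 0.84596271]), 'attitude': array([ 0.43960393,  0.80872744, -0.34732109, -0.17909879])}
{'K': array([[503.12056249,   0.        , 278.22267732],
       [  0.        , 503.12056249, 208.61236945],
       [  0.        ,   0.        ,   1.        ]]), 'position': array([ 5.25696741e-01, -1.17341692e-03,  1.20174348e+00]), 'attitude': array([ 0.71198068, -0.70197966,  0.00540942, -0.01669735])}
{'time': 0.1, 'joints': array([ 1.23081753,  0.53704788, -0.00440663,  1.5387334 ,  0.00257711,
        1.06731621, -0.07119893]), 'joint_vel': array([ 0.00051119, -0.00050305,  0.00068105, -0.00252589, -0.00052628,
       -0.0005782 , -0.00117219]), 'joint_torque': array([ 2.73827412e-03, -5.72073698e+01,  9.93870422e-01, -2.52228892e+01,
       -5.61202050e-02,  1.34264887e-02,  3.24783809e-05]), 'ee_pos': array([ 0.1756566 , -0.62551564,  0.40397032]), 'tcp_rot': array([ 9.90642661e-01,  1.36479144e-01, -1.55362094e-04, -7.33301627e-04]), 'force': array([ 0.04560677, -0.19183872,  0.3768022 ]), 'wrist_torque': array([ 0.03743992, -0.05789017,  0.00878272]), 'gripper_width': 0.08828230852320626}
```

View pics/scene0.png

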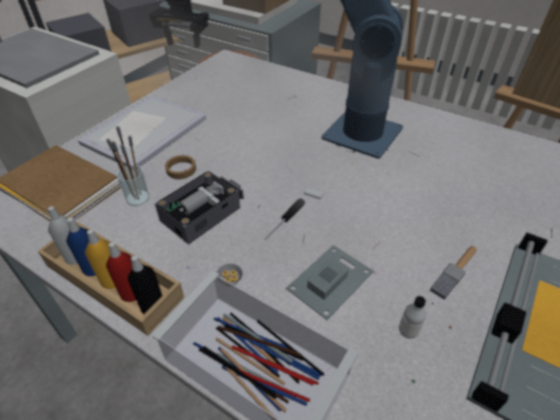

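View pics/top0.png

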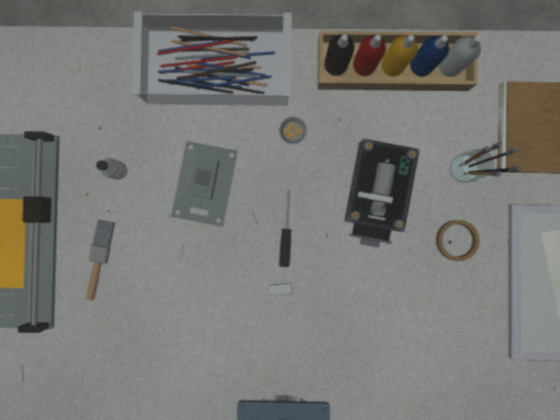

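```bash
cat > h.py <<'E'
import numpy as np,cv2
from scipy.spatial.transform import Rotation as R
from plant import *
def cam(n):
    c=camera_info(n); return c["K"],np.array(c["position"]),R.from_quat(c["attitude"]).as_matrix()
def ray(n,uv,z):
    K,p,A=cam(n); uv=np.atleast_2d(uv).astype(float)
    d=np.c_[uv,np.ones(len(uv))]@np.linalg.inv(K).T@A.T
    return p+d*((z-p[2])/d[:,2])[:,None]
def proj(n,X):
    K,p,A=cam(n); q=(np.atleast_2d(X)-p)@A@K.T
    return q[:,:2]/q[:,2:]
E
python3 - <<'E'
from h import *
d=np.load("pics/top0.npz"); im=d["im"][:,:,::-1]; D=d["d"]
for nm,(a,b,c,e) in dict(sh=(335,435,130,255),co=(160,250,130,235)).items():
    cv2.imwrite(f"pics/{nm}.png",cv2.resize(im[c:e,a:b],None,fx=4.7,fy=4.7,interpolation=cv2.INTER_CUBIC)[:600])
print(ray("top",[[203,180],[382,185],[370,244]],0))
K,p,A=cam("top");print(A)
for uv in [(203,180),(180,210),(250,200),(352,220),(372,244)]: print(uv,1.20174-D[uv[1],uv[0]])
E
```

```text
[[ 0.62933498  0.19981218  0.        ]
 [ 0.62294662 -0.22850431  0.        ]
 [ 0.48199851 -0.20117651  0.        ]]
[[ 0.01439059 -0.99941127  0.0311452 ]
 [-0.99977256 -0.01389151  0.01618179]
 [-0.01573961 -0.03137098 -0.99938387]]
(203, 180) 0.026746511
(180, 210) -0.0034980774
(250, 200) -0.0038859844
(352, 220) 0.0773536
(372, 244) 0.039397478
```

View pics/sh.png

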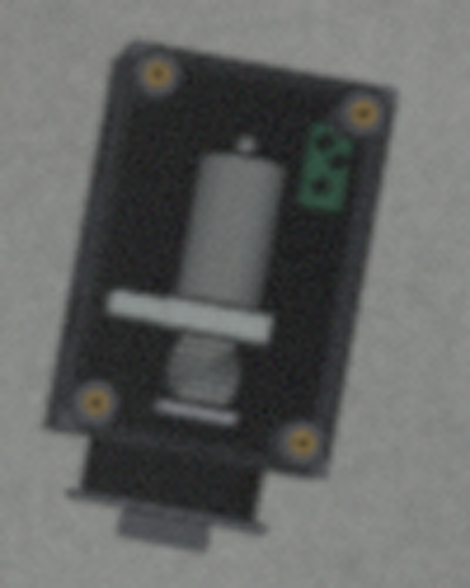

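View pics/co.png

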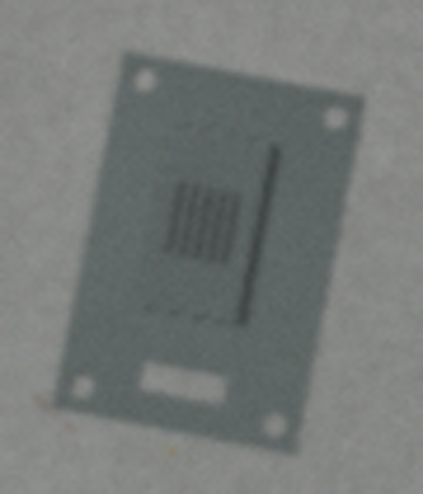

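```bash
cat > fit.py <<'E'
from h import *
T=np.array([[-80,50],[-80,-50],[80,50],[80,-50]])/1000.
def rigid(P,Q):
    a=P-P.mean(0);b=Q-Q.mean(0)
    th=np.arctan2((a[:,0]*b[:,1]-a[:,1]*b[:,0]).sum(),(a*b).sum())
    M=np.array([[np.cos(th),-np.sin(th)],[np.sin(th),np.cos(th)]])
    t=Q.mean(0)-M@P.mean(0); return t,th,np.linalg.norm(P@M.T+t-Q,axis=1)
def blobs(w,guess,r=5):
    # refine blob centroid near guess on weight image
    out=[]
    for g in guess:
        g=np.array(g,float)
        for _ in range(15):
            v,u=np.mgrid[:w.shape[0],:w.shape[1]]
            m=w*((u-g[0])**2+(v-g[1])**2<r*r)
            if m.sum()==0: break
            g=np.array([(m*u).sum(),(m*v).sum()])/m.sum()
        out.append(g)
    return np.array(out)
def brass(im):
    f=im.astype(float); return np.clip(f[:,:,0]-f[:,:,2]-20,0,None)
def holes(im,r=9):
    g=cv2.cvtColor(im,cv2.COLOR_RGB2GRAY).astype(float); return g
def fitpts(n,uv,z):
    X=ray(n,uv,z)[:,:2]; return rigid(T,X)
E
python3 - <<'E'
from fit import *
dt=np.load("pics/top0.npz")["im"]; ds=np.load("pics/scene0.npz")["im"]
s=4.7
gi=[(335+x/s,130+y/s) for x,y in [(95,403),(302,441),(158,73),(362,113)]]
uv=blobs(brass(dt),gi); t,th,e=fitpts("top",uv,.072); print("sharp top",t,th,e*1e3)
gh=[(160+x/s,130+y/s) for x,y in [(83,387),(274,425),(145,80),(336,119)]]
g=holes(dt); 
w=np.clip(g-cv2.medianBlur(dt,21)[:,:,1]-8,0,None)
uh=blobs(w,gh,4); tc,thc,ec=fitpts("top",uh,.004); print("cover top",tc,thc,ec*1e3, uh)
# scene
def W(t,th,z): return np.c_[T@np.array([[np.cos(th),np.sin(th)],[-np.sin(th),np.cos(th)]])+t,np.full(4,z)]
gs=proj("scene",W(t,th,.072)); us=blobs(brass(ds),gs,4); print(gs.round(1).tolist(),us.round(1).tolist()); print("sharp scene",fitpts("scene",us,.072))
gs=proj("scene",W(tc,thc,.004)); w=np.clip(holes(ds)-cv2.medianBlur(ds,21)[:,:,1]-8,0,None)
us=blobs(w,gs,4); print(gs.round(1).tolist(),us.round(1).tolist()); print("cover scene",fitpts("scene",us,.004))
cv2.imwrite("pics/ssh.png",cv2.resize(ds[160:250,145:255,::-1],None,fx=6,fy=6,interpolation=2))
cv2.imwrite("pics/sco.png",cv2.resize(ds[235:325,275:385,::-1],None,fx=6,fy=6,interpolation=2))
# drawer pull in top: tab at z .03-.035
for uvp in [(335+120/s,130+535/s),(335+208/s,130+550/s)]: print(ray("top",uvp,.035))
E
```

```text
sharp top [ 0.61857993 -0.21839797] -0.1759663096347799 [0.19594452 0.13860686 0.01094482 0.05835458]
cover top [0.6213313  0.19620092] -0.17857210938536813 [2.02979614 1.3633064  1.49416291 2.36961658] [[177.74045802 211.4351145 ]
 [217.9047619  219.52380952]
 [190.66666667 147.06535948]
 [230.37654321 155.06790123]]
[[230.7, 190.2], [207.2, 174.6], [184.8, 220.8], [161.6, 202.8]] [[230.4, 189.7], [207.3, 174.2], [184.8, 220.4], [161.5, 202.3]]
sharp scene (array([ 0.61724671, -0.21965184]), np.float64(-0.17690545664718657), array([0.00056226, 0.00054433, 0.00030548, 0.00023344]))
[[365.7, 271.1], [333.4, 250.0], [325.4, 312.5], [292.5, 287.6]] [[365.2, 271.4], [333.6, 250.6], [325.7, 312.5], [293.4, 287.9]]
cover scene (array([0.62190753, 0.19712246]), np.float64(-0.17694751531771458), array([0.00161669, 0.00122556, 0.00092161, 0.00152112]))
[[ 0.48333643 -0.17354462  0.035     ]]
[[ 0.47663088 -0.21670891  0.035     ]]
```

View pics/ssh.png

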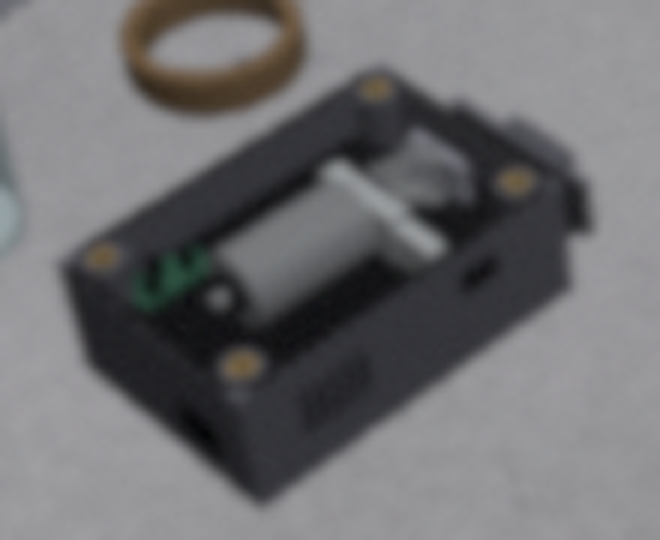

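View pics/sco.png

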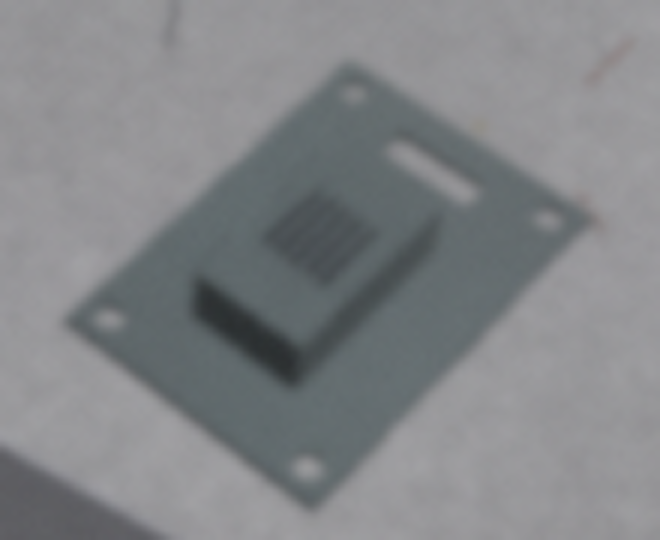

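Call:
send_rows([
  {"x": 2.5, "y": 4, "z": 0, "yaw": -0.05, "gripper": 0},
  {"x": 4.5, "y": 7, "z": -1, "yaw": -0.1, "gripper": 0},
  {"x": 6.5, "y": 10, "z": -2, "yaw": -0.15, "gripper": 0},
  {"x": 8.5, "y": 13.5, "z": -3, "yaw": -0.2, "gripper": 0},
  {"x": 10.5, "y": 17, "z": -4, "yaw": -0.25, "gripper": 0},
  {"x": 12.5, "y": 20.5, "z": -5, "yaw": -0.3, "gripper": 0},
  {"x": 14.5, "y": 24, "z": -6, "yaw": -0.35, "gripper": 0},
  {"x": 16.5, "y": 27, "z": -7, "yaw": -0.45, "gripper": 0},
])

```text
time: 0.77
ee_pos: [0.3412, -0.3533, 0.3341]
tcp_rot: [0.996, -0.089, -0.0, -0.0]
force: [0.2, -0.4, -0.2]
gripper_width: 0.0371
```

Call:
send_rows([
  {"x": 2, "y": 3.3, "z": 0, "yaw": 0, "gripper": 0},
  {"x": 4, "y": 6.6, "z": -1, "yaw": 0, "gripper": 0},
  {"x": 6, "y": 10, "z": -2, "yaw": 0, "gripper": 0},
  {"x": 8, "y": 13.3, "z": -4, "yaw": 0, "gripper": 0},
  {"x": 9.5, "y": 16.0, "z": -6.5, "yaw": 0, "gripper": 0},
  {"x": 9.8, "y": 16.6, "z": -10, "yaw": 0, "gripper": 0},
  {"x": 9.8, "y": 16.6, "z": -13, "yaw": 0, "gripper": 0},
  {"x": 9.8, "y": 16.6, "z": -14.4, "yaw": 0, "gripper": 0},
])

```text
time: 1.43
ee_pos: [0.438, -0.188, 0.1876]
tcp_rot: [0.996, -0.087, -0.002, -0.001]
force: [-0.7, 0.2, -0.6]
gripper_width: 0.0005
```

Run:
```python
from fit import *
im,d=get_image("scene"); np.savez("pics/s1.npz",im=im,d=d)
im2,d2=get_image("top"); np.savez("pics/t1.npz",im=im2,d=d2)
a=cv2.resize(im[140:260,130:270,::-1],(600,514),interpolation=2); cv2.imwrite("pics/s1.png",a)
cv2.imwrite("pics/t1.png",cv2.resize(im2[130:330,300:460,::-1],(480,600),interpolation=2))
print(get_state())
```

```text
{'time': 1.5333, 'joints': array([ 0.347135  ,  0.62324763, -0.04177173,  2.09847493,  0.05861384,
        0.42642211, -1.48644639]), 'joint_vel': array([ 0.01094053, -0.06530229,  0.0008863 , -0.02193426, -0.00770621,
        0.03839854,  0.00261984]), 'joint_torque': array([-5.39486222e-01, -4.62190032e+01,  4.53057932e-01, -1.19160756e+01,
        2.87944166e-02, -5.40125314e-01, -3.88343458e-02]), 'ee_pos': array([ 0.43760676, -0.18899279,  0.18836874]), 'tcp_rot': array([ 9.96155198e-01, -8.75630180e-02, -2.65937114e-03, -6.84017004e-04]), 'force': array([-0.86514786, -0.93042919,  1.36522848]), 'wrist_torque': array([-0.00094338,  0.1216673 ,  0.01467798]), 'gripper_width': 0.0003908958759646434}
```

View pics/s1.png

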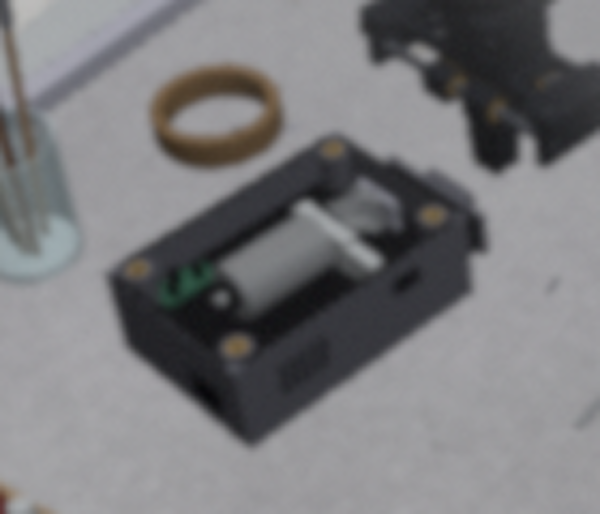

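View pics/t1.png

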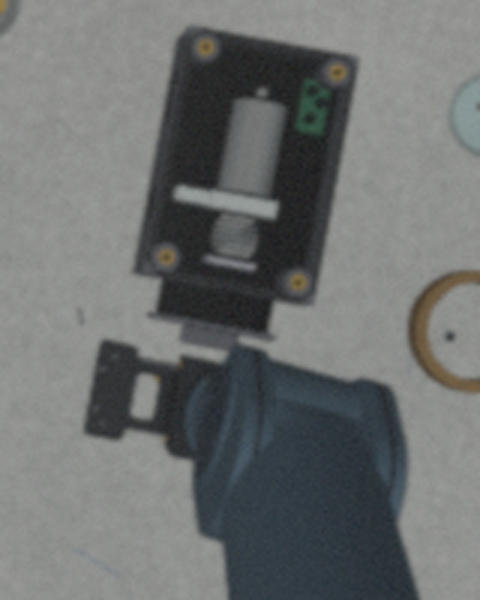

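Call:
send_rows([
  {"x": 1.0, "y": -0.18, "z": 0, "yaw": 0, "gripper": 0},
  {"x": 2.0, "y": -0.35, "z": 0, "yaw": 0, "gripper": 0},
  {"x": 2.8, "y": -0.5, "z": 0, "yaw": 0, "gripper": 0},
  {"x": 3.3, "y": -0.58, "z": 0, "yaw": 0, "gripper": 0},
  {"x": 3.8, "y": -0.67, "z": 0, "yaw": 0, "gripper": 0},
  {"x": 4.3, "y": -0.76, "z": 0, "yaw": 0, "gripper": 0},
  {"x": 4.8, "y": -0.85, "z": 0, "yaw": 0, "gripper": 0},
  {"x": 5.2, "y": -0.92, "z": 0, "yaw": 0, "gripper": 0},
])

```text
time: 2.2
ee_pos: [0.4912, -0.1991, 0.1909]
tcp_rot: [0.996, -0.088, 0.0, 0.0]
force: [-1.6, 0.1, 1.8]
gripper_width: 0.0006
```

Call:
send_rows([
  {"x": 0.05, "y": -0.01, "z": 0, "yaw": 0, "gripper": 0},
  {"x": 0.1, "y": -0.02, "z": 0, "yaw": 0, "gripper": 0},
  {"x": 0.15, "y": -0.03, "z": 0, "yaw": 0, "gripper": 0},
  {"x": 0.2, "y": -0.04, "z": 0, "yaw": 0, "gripper": 0},
  {"x": 0.25, "y": -0.05, "z": 0, "yaw": 0, "gripper": 0},
  {"x": 0.3, "y": -0.05, "z": 0, "yaw": 0, "gripper": 0},
  {"x": 0.35, "y": -0.06, "z": 0, "yaw": 0, "gripper": 0},
  {"x": 0.35, "y": -0.06, "z": 0, "yaw": 0, "gripper": 0},
])

```text
time: 2.87
ee_pos: [0.4941, -0.1995, 0.1906]
tcp_rot: [0.996, -0.088, -0.0, -0.0]
force: [-2.0, 0.6, 0.0]
gripper_width: 0.0002
```

Run:
```python
from fit import *
im,d=get_image("scene"); 
a=cv2.resize(im[140:260,130:270,::-1],(600,514),interpolation=2); cv2.imwrite("pics/s2.png",a)
s=get_state(); print(s["force"],s["ee_pos"])
q=s["ee_pos"][:2]-[.618,-.219]; print(q@[.9845,-.1754])
```

```text
[-2.08363793  0.88437801  1.42507346] [ 0.49407434 -0.19956134  0.19065466]
-0.12541435149426985
```

View pics/s2.png

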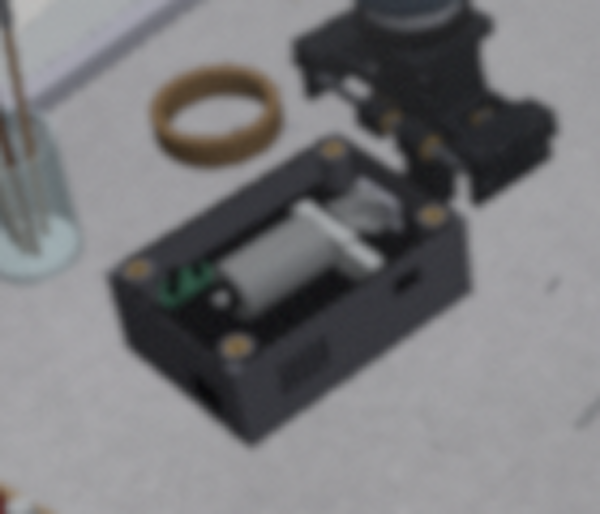

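Call:
send_rows([
  {"x": 0.04, "y": -0.01, "z": 0, "yaw": 0, "gripper": 0},
  {"x": 0.08, "y": -0.02, "z": 0, "yaw": 0, "gripper": 0},
  {"x": 0.12, "y": -0.02, "z": 0, "yaw": 0, "gripper": 0},
  {"x": 0.16, "y": -0.03, "z": 0, "yaw": 0, "gripper": 0},
  {"x": 0.2, "y": -0.04, "z": 0, "yaw": 0, "gripper": 0},
  {"x": 0.24, "y": -0.04, "z": 0, "yaw": 0, "gripper": 0},
  {"x": 0.24, "y": -0.04, "z": 0, "yaw": 0, "gripper": 0},
  {"x": 0.24, "y": -0.04, "z": 0, "yaw": 0, "gripper": 0},
])

```text
time: 3.58
ee_pos: [0.4949, -0.1997, 0.1904]
tcp_rot: [0.996, -0.088, -0.003, -0.0]
force: [-7.5, 1.4, 6.7]
gripper_width: 0.0003
```

Call:
send_rows([
  {"x": 0.03, "y": -0.01, "z": 0, "yaw": 0, "gripper": 0},
  {"x": 0.06, "y": -0.01, "z": 0, "yaw": 0, "gripper": 0},
  {"x": 0.09, "y": -0.02, "z": 0, "yaw": 0, "gripper": 0},
  {"x": 0.1, "y": -0.02, "z": 0, "yaw": 0, "gripper": 0},
  {"x": 0.1, "y": -0.02, "z": 0, "yaw": 0, "gripper": 0},
  {"x": 0.1, "y": -0.02, "z": 0, "yaw": 0, "gripper": 0},
  {"x": 0.1, "y": -0.02, "z": 0, "yaw": 0, "gripper": 0},
  {"x": 0.1, "y": -0.02, "z": 0, "yaw": 0, "gripper": 0},
])

```text
time: 4.25
ee_pos: [0.4952, -0.1998, 0.1903]
tcp_rot: [0.996, -0.088, -0.004, -0.0]
force: [-11.0, 1.7, 8.8]
gripper_width: 0.0004
```

Call:
send_rows([
  {"x": -1, "y": 0.18, "z": 0, "yaw": 0, "gripper": 0},
  {"x": -2.5, "y": 0.45, "z": 0, "yaw": 0, "gripper": 0},
  {"x": -5, "y": 0.9, "z": 0, "yaw": 0, "gripper": 0},
  {"x": -5.5, "y": 1, "z": 2, "yaw": 0, "gripper": 50},
  {"x": -5.5, "y": 3, "z": 5, "yaw": 0, "gripper": 100},
  {"x": -5.5, "y": 6, "z": 8, "yaw": 0, "gripper": 100},
  {"x": -5.5, "y": 9, "z": 10, "yaw": 0, "gripper": 100},
  {"x": -5.5, "y": 12, "z": 12, "yaw": 0, "gripper": 100},
])

```text
time: 4.92
ee_pos: [0.4433, -0.079, 0.3126]
tcp_rot: [0.996, -0.088, 0.002, -0.0]
force: [-0.1, 1.0, 0.2]
gripper_width: 0.0314
```

Run:
```python
from fit import *
im,d=get_image("scene"); np.savez("pics/s3.npz",im=im,d=d)
im2,d2=get_image("top"); np.savez("pics/t3.npz",im=im2,d=d2)
cv2.imwrite("pics/t3.png",cv2.resize(im2[130:255,335:435,::-1],(480,600),interpolation=2))
cv2.imwrite("pics/t3f.png",im2[:,:,::-1])
a=cv2.resize(im[140:260,130:270,::-1],(600,514),interpolation=2); cv2.imwrite("pics/s3.png",a)
th=-.1763;t=np.array([.618,-.219]);M=np.array([[np.cos(th),-np.sin(th)],[np.sin(th),np.cos(th)]])
for nm in("top","scene"):
  for x in (-.114,-.100): print(nm,x,proj(nm,np.c_[np.array([[x,.022],[x,-.022]])@M.T+t,[.035,.035]]).round(1).tolist())
s=get_state();print(s["ee_pos"],s["tcp_rot"],s["force"])
```

```text
top -0.114 [[362.3, 232.5], [381.1, 236.1]]
top -0.1 [[363.4, 226.5], [382.2, 230.1]]
scene -0.114 [[233.8, 189.4], [223.6, 182.8]]
scene -0.1 [[230.2, 191.8], [220.1, 185.1]]
[ 0.44469081 -0.07572944  0.31384542] [ 0.99642584 -0.08437597  0.00389856 -0.00102406] [-0.03523866  0.10346221  0.33077737]
```

View pics/t3.png

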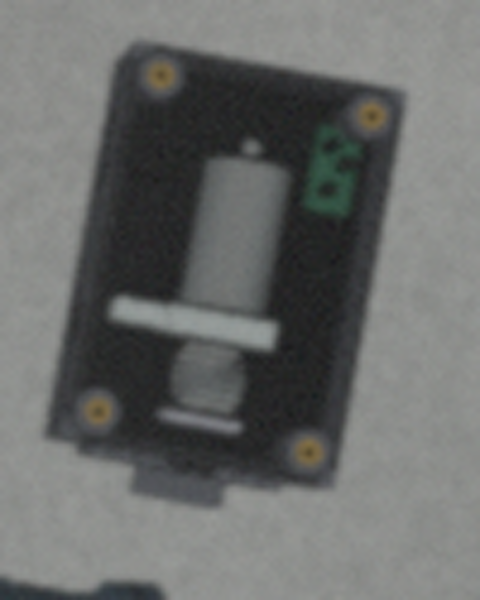

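View pics/t3f.png

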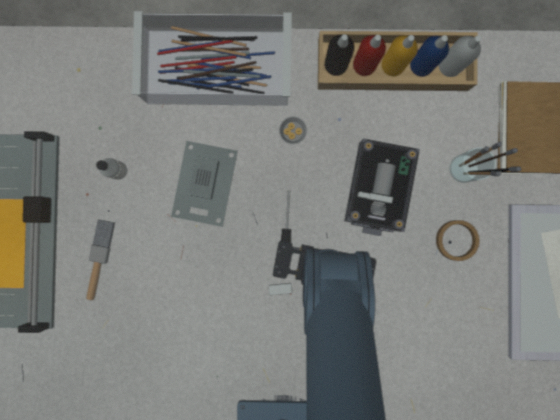

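Call:
send_rows([
  {"x": 2, "y": 3, "z": 0, "yaw": 0, "gripper": 100},
  {"x": 4.3, "y": 6, "z": 0, "yaw": 0, "gripper": 100},
  {"x": 6.6, "y": 9.4, "z": 0, "yaw": 0, "gripper": 100},
  {"x": 8.9, "y": 12.8, "z": 0, "yaw": 0, "gripper": 100},
  {"x": 11.2, "y": 16.2, "z": 0, "yaw": 0, "gripper": 100},
  {"x": 13.5, "y": 19.6, "z": 0, "yaw": 0, "gripper": 100},
  {"x": 15.8, "y": 23, "z": -1, "yaw": 0, "gripper": 100},
  {"x": 17.5, "y": 25.4, "z": -2, "yaw": 0, "gripper": 100},
])

```text
time: 5.68
ee_pos: [0.6197, 0.1771, 0.2907]
tcp_rot: [0.996, -0.087, 0.002, -0.001]
force: [0.0, 0.7, 0.5]
gripper_width: 0.0881
```

Call:
send_rows([
  {"x": 1.4, "y": 2, "z": -1, "yaw": 0, "gripper": 100},
  {"x": 1.4, "y": 2, "z": -3, "yaw": 0, "gripper": 100},
  {"x": 1.4, "y": 2, "z": -4, "yaw": 0, "gripper": 100},
  {"x": 1.4, "y": 2, "z": -5, "yaw": 0, "gripper": 100},
  {"x": 1.4, "y": 2, "z": -5, "yaw": 0, "gripper": 100},
  {"x": 1.4, "y": 2, "z": -5, "yaw": 0, "gripper": 100},
  {"x": 1.4, "y": 2, "z": -5, "yaw": 0, "gripper": 100},
  {"x": 1.4, "y": 2, "z": -5, "yaw": 0, "gripper": 100},
])

```text
time: 6.35
ee_pos: [0.6321, 0.1934, 0.2419]
tcp_rot: [0.996, -0.088, 0.001, -0.0]
force: [-0.3, 0.0, -0.4]
gripper_width: 0.0883
```

Run:
```python
from fit import *
s=get_state();print(s["ee_pos"],R.from_quat(s["tcp_rot"]).as_euler("ZYX"),s["force"],s["gripper_width"],s["time"])
im,d=get_image("scene"); cv2.imwrite("pics/s4.png",cv2.resize(im[180:340,250:440,::-1],(713,600),interpolation=2))
```

```text
[0.63212292 0.1933716  0.24192663] [-1.76938003e-01 -1.68585642e-03 -3.14080999e+00] [-0.27011869  0.03842681 -0.35794618] 0.08831736052111609 6.35
```

View pics/s4.png

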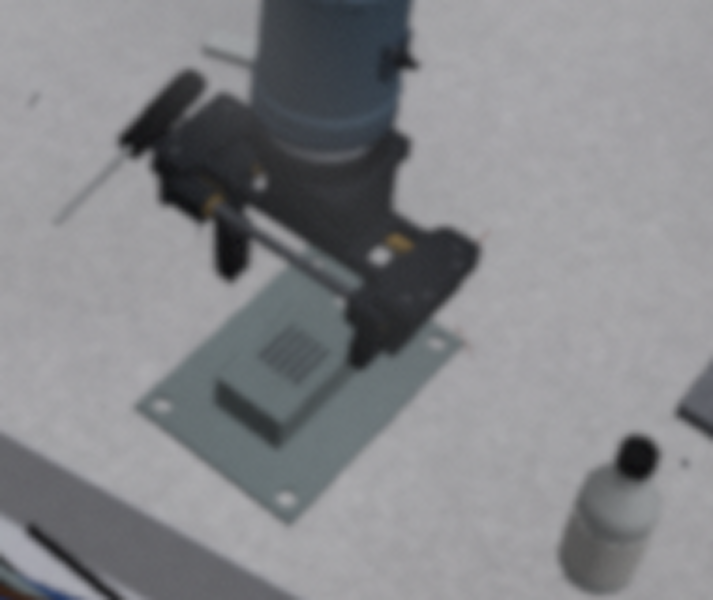

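Call:
send_rows([
  {"x": 0.1, "y": 0.1, "z": -1.2, "yaw": 0, "gripper": 100},
  {"x": 0.1, "y": 0.1, "z": -2.8, "yaw": 0, "gripper": 100},
  {"x": 0.1, "y": 0.1, "z": -4.4, "yaw": 0, "gripper": 100},
  {"x": 0.1, "y": 0.1, "z": -5.4, "yaw": 0, "gripper": 100},
  {"x": 0.1, "y": 0.1, "z": -6.2, "yaw": 0, "gripper": 100},
  {"x": 0.1, "y": 0.1, "z": -6.6, "yaw": 0, "gripper": 100},
  {"x": 0.1, "y": 0.1, "z": -6.6, "yaw": 0, "gripper": 100},
  {"x": 0.1, "y": 0.1, "z": -6.6, "yaw": 0, "gripper": 100},
])

```text
time: 7.07
ee_pos: [0.6328, 0.1949, 0.1748]
tcp_rot: [0.996, -0.088, 0.0, -0.0]
force: [0.6, -0.1, 1.0]
gripper_width: 0.0883
```

Call:
send_rows([
  {"x": 0, "y": 0, "z": 0, "yaw": 0, "gripper": 75},
  {"x": 0, "y": 0, "z": 0, "yaw": 0, "gripper": 70},
  {"x": 0, "y": 0, "z": 0, "yaw": 0, "gripper": 67},
  {"x": 0, "y": 0, "z": 0, "yaw": 0, "gripper": 64},
  {"x": 0, "y": 0, "z": 0, "yaw": 0, "gripper": 60},
  {"x": 0, "y": 0, "z": 0, "yaw": 0, "gripper": 55},
  {"x": 0, "y": 0, "z": 0, "yaw": 0, "gripper": 45},
  {"x": 0, "y": 0, "z": 0, "yaw": 0, "gripper": 40},
], force=30)

```text
time: 7.73
ee_pos: [0.6327, 0.1948, 0.1749]
tcp_rot: [0.996, -0.088, 0.0, -0.0]
force: [-1.0, 0.3, 1.1]
gripper_width: 0.0515
```

Call:
send_rows([
  {"x": 0, "y": 0, "z": 0, "yaw": 0, "gripper": 40},
  {"x": 0, "y": 0, "z": 0, "yaw": 0, "gripper": 40},
  {"x": 0, "y": 0, "z": 0, "yaw": 0, "gripper": 40},
  {"x": 0, "y": 0, "z": 0, "yaw": 0, "gripper": 40},
  {"x": 0, "y": 0, "z": 0.2, "yaw": 0, "gripper": 40},
  {"x": 0, "y": 0, "z": 0.5, "yaw": 0, "gripper": 40},
  {"x": 0, "y": 0, "z": 1, "yaw": 0, "gripper": 40},
  {"x": 0, "y": 0, "z": 2, "yaw": 0, "gripper": 40},
], force=40)

```text
time: 8.4
ee_pos: [0.6319, 0.1946, 0.1939]
tcp_rot: [0.996, -0.088, -0.001, 0.001]
force: [0.3, 0.1, -3.1]
gripper_width: 0.0518
```

Run:
```python
from fit import *
s=get_state();print(s["ee_pos"],R.from_quat(s["tcp_rot"]).as_euler("ZYX"),s["force"],s["wrist_torque"],s["gripper_width"],s["time"])
im,d=get_image("scene"); cv2.imwrite("pics/s5.png",cv2.resize(im[180:340,250:440,::-1],(713,600),interpolation=2))
```

```text
[0.63191098 0.19457099 0.19391989] [-1.76029875e-01  2.32297780e-03  3.14025003e+00] [ 0.33354918  0.05799723 -3.13864004] [ 2.94385808e-02 -5.32173707e-05 -2.84184967e-02] 0.051776585744705596 8.4
```

View pics/s5.png

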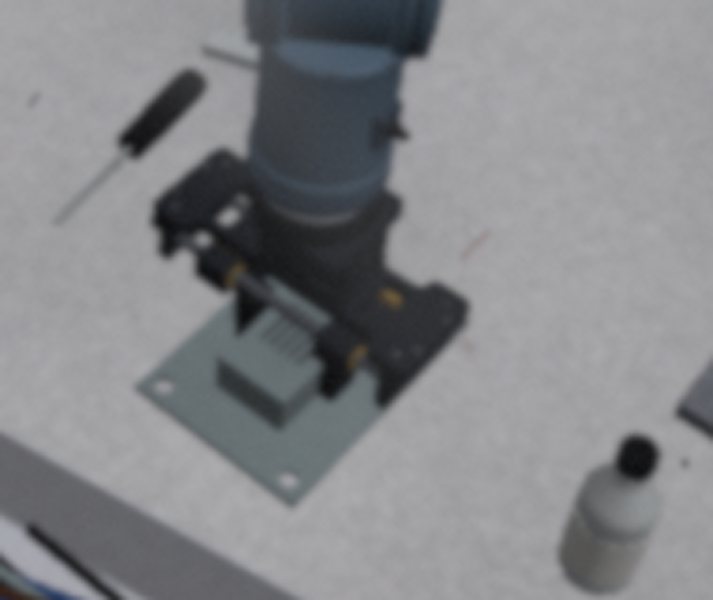

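Call:
send_rows([
  {"x": 0, "y": 0, "z": 1.5, "yaw": 0, "gripper": 40},
  {"x": 0, "y": 0, "z": 4, "yaw": 0, "gripper": 40},
  {"x": 0, "y": 0, "z": 6.5, "yaw": 0, "gripper": 40},
  {"x": 0, "y": -1, "z": 9, "yaw": 0, "gripper": 40},
  {"x": 0, "y": -3, "z": 11, "yaw": 0, "gripper": 40},
  {"x": 0, "y": -5.5, "z": 12.5, "yaw": 0, "gripper": 40},
  {"x": 0, "y": -8.5, "z": 13.5, "yaw": 0, "gripper": 40},
  {"x": 0, "y": -11.5, "z": 14, "yaw": 0, "gripper": 40},
])

```text
time: 9.12
ee_pos: [0.6329, 0.0792, 0.338]
tcp_rot: [0.996, -0.087, 0.002, -0.001]
force: [0.5, -0.4, -3.1]
gripper_width: 0.0516
```

Call:
send_rows([
  {"x": 0, "y": -3, "z": 0, "yaw": 0, "gripper": 40},
  {"x": 0, "y": -6, "z": 0, "yaw": 0, "gripper": 40},
  {"x": 0, "y": -9, "z": 0, "yaw": 0, "gripper": 40},
  {"x": -0.1, "y": -12, "z": 0, "yaw": 0, "gripper": 40},
  {"x": -0.2, "y": -15, "z": 0, "yaw": 0, "gripper": 40},
  {"x": -0.3, "y": -18, "z": 0, "yaw": 0, "gripper": 40},
  {"x": -0.3, "y": -21, "z": 0, "yaw": 0, "gripper": 40},
  {"x": -0.3, "y": -24, "z": 0, "yaw": 0, "gripper": 40},
])

```text
time: 9.78
ee_pos: [0.6293, -0.1616, 0.3361]
tcp_rot: [0.996, -0.088, 0.0, 0.0]
force: [0.9, 0.9, -2.5]
gripper_width: 0.0517
```

Call:
send_rows([
  {"x": 0, "y": -2.5, "z": 0, "yaw": 0, "gripper": 40},
  {"x": 0, "y": -4.2, "z": 0, "yaw": 0, "gripper": 40},
  {"x": 0, "y": -5.2, "z": 0, "yaw": 0, "gripper": 40},
  {"x": 0, "y": -5.8, "z": 0, "yaw": 0, "gripper": 40},
  {"x": 0, "y": -6, "z": 0, "yaw": 0, "gripper": 40},
  {"x": 0, "y": -6, "z": 0, "yaw": 0, "gripper": 40},
  {"x": 0, "y": -6, "z": 0, "yaw": 0, "gripper": 40},
  {"x": 0, "y": -6, "z": 0, "yaw": 0, "gripper": 40},
])

```text
time: 10.45
ee_pos: [0.63, -0.2185, 0.3348]
tcp_rot: [0.996, -0.087, -0.0, -0.0]
force: [0.3, 0.7, -2.3]
gripper_width: 0.0514
```

Run:
```python
from fit import *
s=get_state();print(s["ee_pos"],R.from_quat(s["tcp_rot"]).as_euler("ZYX"),s["force"],s["wrist_torque"],s["gripper_width"],s["time"])
im,d=get_image("scene"); im2,d2=get_image("top"); np.savez("pics/6.npz",im=im,d=d,im2=im2,d2=d2)
cv2.imwrite("pics/s6.png",cv2.resize(im[100:260,110:300,::-1],(713,600),interpolation=2))
cv2.imwrite("pics/t6.png",cv2.resize(im2[100:280,300:480,::-1],(600,600),interpolation=2))
```

```text
[ 0.62997172 -0.21849351  0.33476031] [-1.74048094e-01  1.63261676e-04 -3.14062388e+00] [ 0.28442915  0.69731527 -2.2685978 ] [0.06978222 0.00634858 0.02495004] 0.05142668725734362 10.45
```

View pics/s6.png

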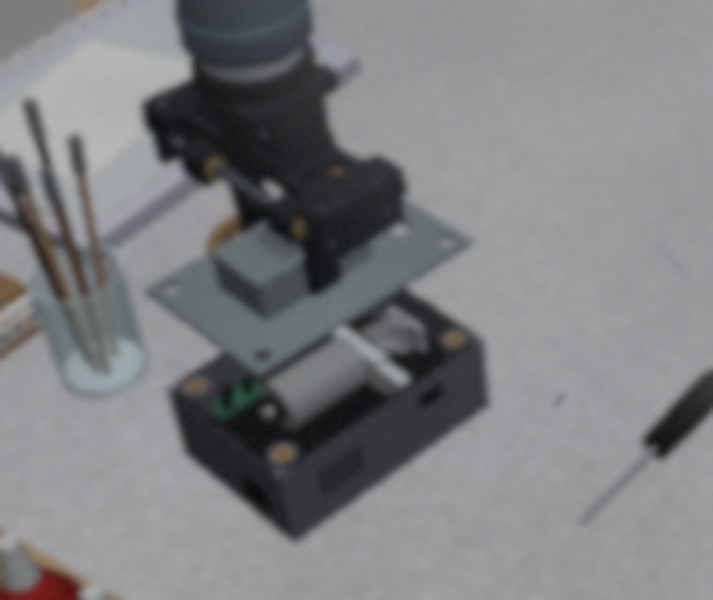

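View pics/t6.png

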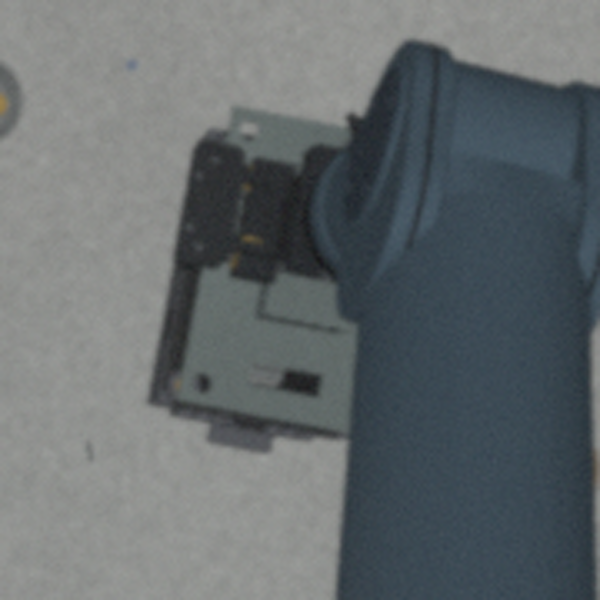

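Call:
send_rows([
  {"x": 0, "y": -0.1, "z": -1, "yaw": 0, "gripper": 40},
  {"x": -0.1, "y": -0.2, "z": -2.5, "yaw": 0, "gripper": 40},
  {"x": -0.1, "y": -0.2, "z": -4, "yaw": 0, "gripper": 40},
  {"x": -0.1, "y": -0.2, "z": -5.2, "yaw": 0, "gripper": 40},
  {"x": -0.1, "y": -0.2, "z": -6.1, "yaw": 0, "gripper": 40},
  {"x": -0.1, "y": -0.2, "z": -6.7, "yaw": 0, "gripper": 40},
  {"x": -0.1, "y": -0.2, "z": -6.9, "yaw": 0, "gripper": 40},
  {"x": -0.1, "y": -0.2, "z": -6.9, "yaw": 0, "gripper": 40},
])

```text
time: 11.22
ee_pos: [0.6287, -0.2221, 0.2653]
tcp_rot: [0.996, -0.088, -0.0, -0.0]
force: [0.2, -0.9, -1.9]
gripper_width: 0.0518
```

Call:
send_rows([
  {"x": 0, "y": 0, "z": 0, "yaw": 0, "gripper": 40},
  {"x": 0, "y": 0, "z": 0, "yaw": 0, "gripper": 40},
  {"x": 0, "y": 0, "z": 0, "yaw": 0, "gripper": 40},
  {"x": 0, "y": 0, "z": 0, "yaw": 0, "gripper": 40},
  {"x": 0, "y": 0, "z": 0, "yaw": 0, "gripper": 40},
  {"x": 0, "y": 0, "z": 0, "yaw": 0, "gripper": 40},
  {"x": 0, "y": 0, "z": 0, "yaw": 0, "gripper": 40},
  {"x": 0, "y": 0, "z": 0, "yaw": 0, "gripper": 40},
])

```text
time: 11.88
ee_pos: [0.6286, -0.2222, 0.2657]
tcp_rot: [0.996, -0.088, -0.0, -0.0]
force: [0.5, 0.2, -2.8]
gripper_width: 0.0518
```

Run:
```python
from fit import *
s=get_state();print(s["ee_pos"],R.from_quat(s["tcp_rot"]).as_euler("ZYX"),s["force"],s["wrist_torque"],s["gripper_width"],s["time"])
im,d=get_image("scene"); im2,d2=get_image("top"); np.savez("pics/7.npz",im=im,d=d,im2=im2,d2=d2)
cv2.imwrite("pics/s7.png",cv2.resize(im[130:250,130:270,::-1],(700,600),interpolation=2))
cv2.imwrite("pics/t7.png",cv2.resize(im2[130:250,330:430,::-1],(500,600),interpolation=2))
# expected hole pixels if perfect at this height
z=s["ee_pos"][2]-.1749; print("under",z)
th=-.1763;t=np.array([.618,-.219]);M=np.array([[np.cos(th),-np.sin(th)],[np.sin(th),np.cos(th)]])
X=np.c_[T@M.T+t,np.full(4,z+.004)]
for n in("scene","top"): print(n,proj(n,X).round(1).tolist())
```

```text
[ 0.62864818 -0.22216625  0.26573791] [-1.76145591e-01  1.40166118e-05 -3.14158058e+00] [ 0.45040583  0.21697406 -2.78617527] [ 0.02652436 -0.03161812  0.02701378] 0.05175770100548794 11.8833
under 0.09083791312254913
scene [[229.9, 183.8], [206.2, 168.3], [183.3, 214.3], [159.9, 196.3]]
top [[356.7, 215.3], [401.7, 223.9], [370.1, 144.0], [415.0, 152.4]]
```

View pics/s7.png

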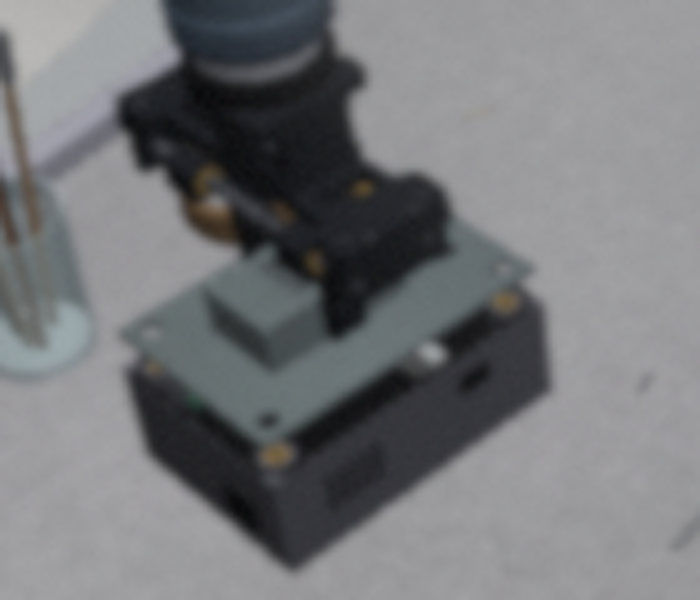

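View pics/t7.png

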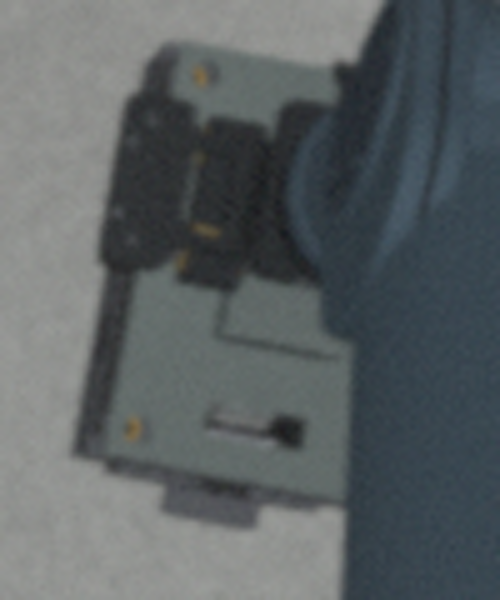

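Call:
send_rows([
  {"x": 0.06, "y": 0.15, "z": 0, "yaw": 0, "gripper": 40},
  {"x": 0.06, "y": 0.15, "z": -0.2, "yaw": 0, "gripper": 40},
  {"x": 0.06, "y": 0.15, "z": -0.4, "yaw": 0, "gripper": 40},
  {"x": 0.06, "y": 0.15, "z": -0.6, "yaw": 0, "gripper": 40},
  {"x": 0.06, "y": 0.15, "z": -0.75, "yaw": 0, "gripper": 40},
  {"x": 0.06, "y": 0.15, "z": -0.85, "yaw": 0, "gripper": 40},
  {"x": 0.06, "y": 0.15, "z": -0.85, "yaw": 0, "gripper": 40},
  {"x": 0.06, "y": 0.15, "z": -0.85, "yaw": 0, "gripper": 40},
])

```text
time: 12.65
ee_pos: [0.6292, -0.2207, 0.2571]
tcp_rot: [0.996, -0.088, -0.0, -0.0]
force: [-0.1, -0.1, -2.7]
gripper_width: 0.0514
```

Call:
send_rows([
  {"x": 0, "y": 0, "z": 0, "yaw": 0, "gripper": 40},
  {"x": 0, "y": 0, "z": 0, "yaw": 0, "gripper": 40},
  {"x": 0, "y": 0, "z": 0, "yaw": 0, "gripper": 40},
  {"x": 0, "y": 0, "z": 0, "yaw": 0, "gripper": 40},
  {"x": 0, "y": 0, "z": 0, "yaw": 0, "gripper": 40},
  {"x": 0, "y": 0, "z": 0, "yaw": 0, "gripper": 40},
  {"x": 0, "y": 0, "z": 0, "yaw": 0, "gripper": 40},
  {"x": 0, "y": 0, "z": 0, "yaw": 0, "gripper": 40},
])

```text
time: 13.32
ee_pos: [0.6293, -0.2207, 0.2572]
tcp_rot: [0.996, -0.088, -0.0, -0.0]
force: [0.2, -0.3, -2.1]
gripper_width: 0.0517
```

```bash
cat > chk.py <<'E'
import sys
from fit import *
k=sys.argv[1]
s=get_state();print(s["ee_pos"],R.from_quat(s["tcp_rot"]).as_euler("ZYX"),s["force"],s["wrist_torque"],s["gripper_width"],s["time"])
S=[get_image("scene") for _ in range(3)]; Q=[get_image("top") for _ in range(3)]
im=np.mean([a[0] for a in S],0).astype(np.uint8); im2=np.mean([a[0] for a in Q],0).astype(np.uint8)
z=s["ee_pos"][2]-.1749; print("under",z)
th=-.1763;t=np.array([.618,-.219]);M=np.array([[np.cos(th),-np.sin(th)],[np.sin(th),np.cos(th)]])
X=np.c_[T@M.T+t,np.full(4,z+.004)]
tiles=[]
for n,I in(("scene",im),("top",im2)):
    P=proj(n,X); print(n,P.round(1).tolist())
    for p in P:
        # 24px patch centred on the expected hole centre, x12
        A=np.array([[12,0,144-12*p[0]],[0,12,144-12*p[1]]])
        w=cv2.warpAffine(I[:,:,::-1].copy(),A,(200*288//200//2*2,288),flags=cv2.INTER_CUBIC)
        cv2.drawMarker(w,(144,144),(0,0,255),cv2.MARKER_CROSS,14,1); tiles.append(cv2.resize(w,(198,198)))
cv2.imwrite(f"pics/c{k}.png",np.vstack([np.hstack(tiles[:4]),np.hstack(tiles[4:])]))
cv2.imwrite(f"pics/s{k}.png",cv2.resize(im[130:250,130:270,::-1],(700,600),interpolation=2))
E
python3 chk.py 8
```

```text
[ 0.62925801 -0.22068388  0.25721721] [-1.76161732e-01  7.97342051e-06 -3.14157870e+00] [ 0.20749568 -0.26572373 -2.13520696] [ 0.06143453 -0.00994362 -0.00611309] 0.0517476260811811 13.3167
under 0.0823172124585248
scene [[230.2, 186.1], [206.5, 170.6], [183.9, 216.7], [160.6, 198.7]]
top [[356.2, 215.3], [400.8, 223.9], [369.5, 144.6], [414.0, 153.0]]
```

View pics/c8.png

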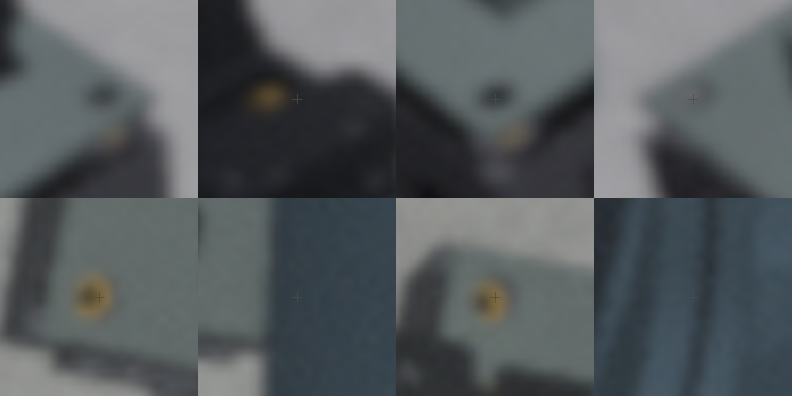

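View pics/s8.png

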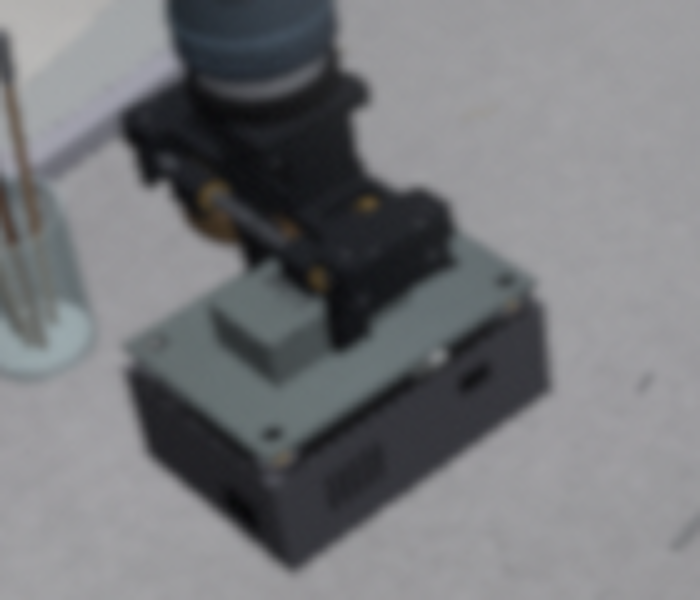

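```bash
cat > edge.py <<'E'
from fit import *
from scipy.ndimage import map_coordinates as mc
def edge(n,I,t,th,z,a,b,half=6):
    M=np.array([[np.cos(th),-np.sin(th)],[np.sin(th),np.cos(th)]])
    L=np.linspace(0,1,40)[:,None]; P=np.array(a)*(1-L)+np.array(b)*L
    P3=np.c_[P@M.T+t,np.full(len(P),z)]
    d=np.array(b)-a; nrm=np.array([d[1],-d[0]])/np.hypot(*d); nrm*=np.sign(nrm@(np.array(a)+b)) # outward, own
    g=cv2.cvtColor(I,cv2.COLOR_RGB2GRAY).astype(float)
    s=np.arange(-9,9.01,.5) # mm outward
    prof=np.zeros(len(s))
    for i,x in enumerate(s):
        Q=P3.copy(); Q[:,:2]+=(M@nrm)*x/1e3; uv=proj(n,Q); prof[i]=mc(g,[uv[:,1],uv[:,0]],order=1).mean()
    return s,prof
E
python3 - <<'E'
from edge import *
S=[get_image("scene")[0] for _ in range(3)]; Q=[get_image("top")[0] for _ in range(3)]
a=np.mean(S,0).astype(np.uint8); b=np.mean(Q,0).astype(np.uint8); np.savez("pics/9.npz",s=a,t=b)
d0=np.load("pics/scene0.npz")["im"]; e0=np.load("pics/top0.npz")["im"]
t=np.array([.618,-.219]);tc=np.array([.6216,.1966])
E={"left_front":((-.085,.063),(-.02,.063)),"left_rear":((.05,.063),(.085,.063)),"rear_l":((.093,.01),(.093,.055)),"rear_r":((.093,-.055),(.093,-.01)),"front_l":((-.093,.055),(-.093,.02))}
for nm,(p,q) in E.items():
  for n,I,I0 in(("scene",a,d0),("top",b,e0)):
    if n=="scene" and nm=="front_l": continue
    for lab,J,tt,th,z in(("now",I,t,-.1763,.0863),("start",I0,tc,-.1775,.004)):
        s,pr=edge(n,J,tt,th,z,p,q); print(nm,n,lab,pr[::2].round(0).astype(int).tolist())
E
```

```text
left_front scene now [105, 105, 105, 105, 103, 101, 99, 95, 92, 87, 83, 78, 74, 69, 65, 60, 57, 54, 52]
left_front scene start [109, 109, 108, 107, 107, 107, 108, 111, 116, 122, 129, 136, 142, 147, 150, 151, 152, 152, 152]
left_front top now [105, 105, 105, 105, 105, 105, 104, 101, 95, 87, 78, 70, 65, 62, 61, 60, 60, 61, 66]
left_front top start [103, 102, 101, 100, 100, 101, 103, 106, 111, 117, 124, 129, 132, 134, 135, 136, 136, 137, 137]
left_rear scene now [104, 105, 105, 105, 104, 102, 99, 94, 89, 84, 77, 71, 64, 57, 51, 45, 40, 37, 35]
left_rear scene start [113, 112, 110, 108, 107, 107, 107, 108, 113, 119, 127, 135, 143, 148, 151, 153, 154, 155, 155]
left_rear top now [80, 80, 80, 80, 80, 79, 78, 76, 72, 68, 63, 60, 59, 58, 58, 60, 61, 62, 65]
left_rear top start [106, 104, 102, 102, 102, 103, 105, 108, 114, 120, 126, 130, 133, 135, 137, 138, 138, 139, 139]
rear_l scene now [104, 105, 105, 104, 102, 99, 93, 86, 77, 67, 57, 48, 41, 36, 33, 33, 34, 35, 36]
rear_l scene start [109, 107, 105, 104, 102, 100, 100, 103, 108, 116, 126, 135, 143, 148, 152, 154, 156, 156, 156]
rear_l top now [103, 103, 103, 104, 104, 106, 110, 115, 122, 130, 137, 142, 144, 145, 146, 146, 145, 146, 146]
rear_l top start [104, 102, 101, 100, 100, 101, 103, 108, 115, 122, 129, 134, 137, 138, 138, 138, 138, 138, 139]
rear_r scene now [105, 104, 104, 103, 101, 98, 94, 90, 86, 82, 78, 75, 72, 70, 68, 67, 66, 66, 67]
rear_r scene start [105, 104, 102, 100, 99, 98, 99, 102, 108, 117, 126, 135, 142, 148, 151, 153, 154, 155, 154]
rear_r top now [58, 58, 58, 58, 57, 57, 57, 57, 58, 58, 59, 61, 62, 64, 65, 65, 66, 66, 67]
rear_r top start [101, 99, 98, 97, 98, 99, 102, 107, 114, 122, 129, 134, 137, 139, 139, 138, 138, 137, 137]
front_l top now [104, 104, 104, 103, 103, 103, 102, 100, 95, 89, 82, 77, 75, 77, 80, 83, 87, 94, 103]
front_l top start [104, 103, 101, 100, 99, 100, 102, 105, 110, 118, 125, 130, 133, 135, 135, 135, 135, 135, 135]
```

Run:
```python
from fit import *
th=-.1763;t=np.array([.618,-.219]);M=np.array([[np.cos(th),-np.sin(th)],[np.sin(th),np.cos(th)]])
for n in("scene","top"):
    d=np.mean([get_image(n)[1] for _ in range(3)],0); K,p,A=cam(n)
    v,u=np.mgrid[:420,:560]; X=(np.stack([(u-K[0,2])/K[0,0],(v-K[1,2])/K[1,1],np.ones_like(u)],-1)*d[...,None])@A.T+p
    o=(X[...,:2]-t)@M
    for nm,(x0,x1,y0,y1) in dict(rear=(.065,.088,-.03,.03),rearL=(.064,.088,.03,.058),frontL=(-.088,-.05,.035,.058),left=(-.08,.08,.052,.06),tabletest=None and 0 or (-.2,-.16,.1,.14)).items():
        m=(o[...,0]>x0)&(o[...,0]<x1)&(o[...,1]>y0)&(o[...,1]<y1)&(d>0)&((abs(X[...,2]-.086)<.02)|(nm=="tabletest"))
        if m.sum()>3: print(n,nm,m.sum(),np.median(X[...,2][m]).round(4))
s=get_state();print(s["time"],s["force"],s["gripper_width"])
im,_=get_image("top"); cv2.imwrite("pics/t10.png",im[:,:,::-1])
```

```text
scene rear 134 0.088
scene rearL 74 0.0879
scene frontL 83 0.0877
scene left 137 0.0879
scene tabletest 126 0.0019
top rear 120 0.0868
top rearL 131 0.0865
top frontL 178 0.0861
top left 130 0.0862
top tabletest 305 0.0002
14.2167 [ 1.57509391  0.20698015 -3.31942687] 0.05157531205589312
```

View pics/t10.png

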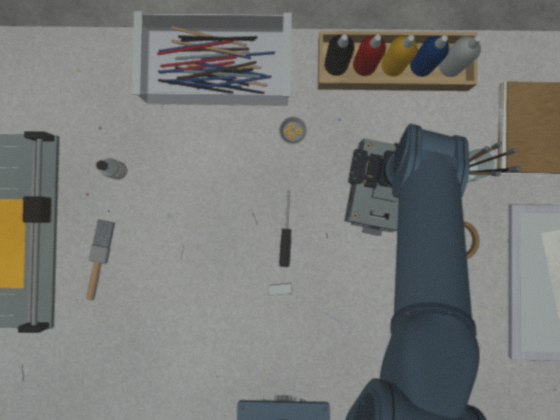

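Depth puts the plate top at 86 mm over the table at both ends, so the underside is at about 82 mm and level. Everything else is where it was. I'm handing the job in.

Run:
```python
from plant import *
print(finish_job())
```

```text
the job is handed in; nothing more can be done
None
```

The drawer is fully home, and the arm is holding the cover level about 10 mm above the housing, slot end to the drawer end. I handed the job in at about 14 s of the 56 s allowed.

- **Drawer:** I pushed on the pull tab until it stopped, with about 11 N measured. Seen from above afterwards, the tab's front edge was within half a pixel (about 1 mm) of its home position.
- **Height and level:** The cover's underside is at about 82 mm against the seal's 72 mm. Depth readings at its front and rear agree within 1 mm, and the tool tilt is near zero.
- **Screw holes:** In the top view the plate's edges are within about 0.6 mm of where they should be. Brass inserts show through the two left-hand holes. The two right-hand holes were hidden from above by the arm, so I relied on the edges and yaw there.
- **Grip:** 40 N, steady at 51.6 mm open.
- **Contact:** The measured force stayed at roughly the cover's weight throughout, with no sign of the cover touching the sharpener. The other items looked unmoved in the last picture, but the arm partly hid the tape and the brush jar.

**Small disagreement:** the scene camera put the hole centres up to about 1.4 pixels off (roughly 2 to 3 mm), mostly at the rear right. I took that as the slanted view through the holes, because the top view and the arm's own position both agreed on the alignment.

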